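# Pack up the dental case and hang up the ear defenders

## Task

Clear this dental bench after the job: put every plaster cast, the impression tray and the wax bite rim that are lying out into the white case box, each flat on the box floor and right way up, then shut its clear lid, and hang the ear defenders that stand on the bench over the free part of the steel rail by their headband, next to the pair already hanging. Not all of the case's pieces are always there; the plaster is brittle, so grip it gently, and leave the hanging pair and the other things on the bench where they are.

Things in the scene. Friction and masses are not known exactly. Their poses are not given: they have to be found in the camera images.
- casebox: White ribbed plastic case box, fixed to the bench, open on top: 190 (its x) x 310 (its y) x 65 mm high, walls and floor 4 mm. Origin: centre of its underside; x points away from the robot to the hinge side, z up. Inside 182 x 302 mm. Pieces must lie side by side, not stacked.
- casebox_in (a point): Centre of the box's inner floor, 4 mm above the bench; axes as the box.
- caselid (a joint): Clear lid (194 x 314 x 4 mm, 0.14 kg) hinged along the box's far top edge (95 mm beyond the box centre, 65 mm above the bench). 0 = shut, 1.75 rad = open, leaning 10 degrees back from upright on its stop, away from the robot, upper edge 255 mm above the bench: keep clear of it when loading. Turns freely: pushed from behind past upright (below 1.5 rad) it falls shut.
- caselid_edge (a point): Middle of the lid's free edge (opposite the hinge), on its outer face.
- upper_cast: Plaster cast of an upper jaw, 67 mm long (x from -30 to +37 mm), 54 mm wide (y), 34 mm high; flat base with a pointed front (+x), row of teeth on top round a filled palate. The sides (y = -27 and +27 mm, from x = -30 to +12 mm) are upright and flat up to 22 mm. Origin: middle of the underside; z up. 0.13 kg. May be absent. Brittle plaster: pinching it with more than about 40 N a finger chips it, 20 to 30 N holds it well.
- lower_cast: Plaster cast of a lower jaw, 67 mm long (x from -30 to +37 mm), 54 mm wide (y), 32 mm high, rounded front (+x), row of teeth round a flat floor. Upright flat sides as the upper cast's. Origin: middle of the underside; z up. 0.11 kg. May be absent. Brittle plaster: pinching it with more than about 40 N a finger chips it, 20 to 30 N holds it well.
- section_cast: Plaster part cast of one side of a jaw: a bar 62 mm long (x), 30 mm wide (y), 33 mm high with six teeth; upright flat sides up to 22 mm. Origin: centre of the underside; z up. 0.075 kg. May be absent. Brittle plaster: pinching it with more than about 40 N a finger chips it, 20 to 30 N holds it well.
- tray: Steel impression tray, trough up: trough 58 mm long (x from -28 to +30 mm), 56 mm wide (y), 22 mm high, with upright side walls, and a flat handle 16 mm wide that sticks out to x = +69 mm at 14 mm height. Origin: underside, middle of the trough; z up. 0.07 kg. May be absent.
- bite_rim: Pink hard-wax bite rim: horseshoe wall on a 4 mm plate, 56 mm long (x), 54 mm wide (y), 22 mm high, upright sides (x from -26 to +14 mm). Origin: centre of the underside; z up. 0.04 kg. May be absent.
- ear_defenders: Ear defenders standing on their two grey cups on the bench, the headband arched over the top: 143 mm wide (x, cup to cup), 62 mm deep (y), 149 mm high, 0.24 kg, rigid. The cups are 78 mm high; between them is a gap of 66 mm, open below. The crown of the headband is a padded block 40 mm (x) x 28 mm (y) x 14 mm thick, from 135 to 149 mm above the cup bottoms. Origin: between the cups at the level of their bottoms; z up.
- ear_defenders_crown (a point): Middle of the inner (under) face of the headband's crown, 135 mm above the cup bottoms; this face rests on the bar when hung.
- hung_pair: A second, identical pair of ear defenders, already hanging on the part of the rail that is farther from the robot. Stays there. Axes as the ear defenders.
- hung_pair_crown (a point): Middle of the inner face of the hanging pair's crown.
- rail: Steel bench rail, fixed: a bar of 14 mm diameter along its x, 330 mm long, axis 148 mm above the bench, on two posts of 16 mm diameter at x = -160 and +160 mm (each with a cap up to 162 mm). Origin: on the bench below the bar's middle; +x leads away from the robot. The near half (negative x) is free. A pair hung on it has its own y along the bar and its cups 20 mm above the bench.
- rail_mid (a point): Middle of the bar, on its axis; axes as the rail.
- jar: Bystander: low white jar with black lid, 48 mm diameter, 42 mm high. Origin: underside.
- dropper: Bystander: small white bottle, 36 mm diameter, 75 mm high. Origin: underside.
- wax_knife: Bystander: wax spatula 170 mm long lying on the bench. Origin: underside of its middle.
- card_box: Bystander: flat cardboard box 90 x 60 x 14 mm. Origin: underside.
- bowl: Bystander: rubber mixing bowl, 120 mm across, 60 mm high. Origin: underside.
Not all that is in view belongs to the job. There is more than one size of the bite_rim; the job needs the largest.

How it is judged (in metres and radians):
On the way:
1. every piece of the case lies in the box with the lid still open (x of upper_cast in the frame of casebox_in between -0.09 and 0.09 m and y of upper_cast in the frame of casebox_in between -0.15 and 0.15 m and z of upper_cast in the frame of casebox_in between -0.006 and 0.02 m and angle between each of upper_cast, lower_cast, section_cast, tray, bite_rim's own z axis and vertical below 0.3 rad and x of lower_cast in the frame of casebox_in between -0.09 and 0.09 m and y of lower_cast in the frame of casebox_in between -0.15 and 0.15 m and z of lower_cast in the frame of casebox_in between -0.006 and 0.02 m and x of section_cast in the frame of casebox_in between -0.09 and 0.09 m and y of section_cast in the frame of casebox_in between -0.15 and 0.15 m and z of section_cast in the frame of casebox_in between -0.006 and 0.02 m and x of tray in the frame of casebox_in between -0.09 and 0.09 m and y of tray in the frame of casebox_in between -0.15 and 0.15 m and z of tray in the frame of casebox_in between -0.006 and 0.02 m and x of bite_rim in the frame of casebox_in between -0.09 and 0.09 m and y of bite_rim in the frame of casebox_in between -0.15 and 0.15 m and z of bite_rim in the frame of casebox_in between -0.006 and 0.02 m and value of joint caselid above 1.2 rad), for 0.2 s.
At the end, for the whole second after the job is handed in: Pieces on the box floor (within 20 mm), upright within 0.3 rad; lid below 0.06 rad; both pairs hang by the crown on the bar between the posts (within 25 mm sideways, upright within 0.3 rad, across the bar within 0.4 rad); all at rest (x of upper_cast in the frame of casebox_in between -0.09 and 0.09 m and y of upper_cast in the frame of casebox_in between -0.15 and 0.15 m and z of upper_cast in the frame of casebox_in between -0.006 and 0.02 m and angle between each of upper_cast, lower_cast, section_cast, tray, bite_rim, ear_defenders, hung_pair's own z axis and vertical below 0.3 rad and x of lower_cast in the frame of casebox_in between -0.09 and 0.09 m and y of lower_cast in the frame of casebox_in between -0.15 and 0.15 m and z of lower_cast in the frame of casebox_in between -0.006 and 0.02 m and x of section_cast in the frame of casebox_in between -0.09 and 0.09 m and y of section_cast in the frame of casebox_in between -0.15 and 0.15 m and z of section_cast in the frame of casebox_in between -0.006 and 0.02 m and x of tray in the frame of casebox_in between -0.09 and 0.09 m and y of tray in the frame of casebox_in between -0.15 and 0.15 m and z of tray in the frame of casebox_in between -0.006 and 0.02 m and x of bite_rim in the frame of casebox_in between -0.09 and 0.09 m and y of bite_rim in the frame of casebox_in between -0.15 and 0.15 m and z of bite_rim in the frame of casebox_in between -0.006 and 0.02 m and value of joint caselid below 0.06 rad and x of ear_defenders_crown in the frame of rail_mid between -0.135 and 0.135 m and y of ear_defenders_crown in the frame of rail_mid between -0.025 and 0.025 m and z of ear_defenders_crown in the frame of rail_mid between 0 and 0.022 m and angle between the y axis of each of ear_defenders, hung_pair and the x axis of rail, either way round below 0.4 rad and contact force between each of ear_defenders, hung_pair and rail above 0.5 N and x of hung_pair_crown in the frame of rail_mid between -0.135 and 0.135 m and y of hung_pair_crown in the frame of rail_mid between -0.025 and 0.025 m and z of hung_pair_crown in the frame of rail_mid between 0 and 0.022 m and linear speed of each of upper_cast, lower_cast, section_cast, tray, bite_rim, ear_defenders, hung_pair below 0.03 m/s); the robot touches nothing.
It fails at once if a plaster cast was squeezed or struck too hard with the fingers (over 80 N in all) (contact force between the fingers and upper_cast above 80 N or contact force between the fingers and lower_cast above 80 N or contact force between the fingers and section_cast above 80 N).
It fails at once if a bystander was pushed away (over 50 mm, the knife 60 mm) or knocked over (distance of any of jar, dropper, card_box, bowl from where it was at the start of the episode above 0.05 m or distance of wax_knife from where it was at the start of the episode above 0.06 m or angle between any of jar, dropper, bowl's own z axis and vertical above 0.8 rad).
It fails at once if the hanging pair was knocked off the rail (height (world z) of hung_pair_crown below 0.12 m).
Of upper_cast, lower_cast, section_cast, tray, bite_rim only 3 to 5 are there at a start; the rules pass over those that are not, and their reading is None.
At some moment in a run one of upper_cast, lower_cast, section_cast, tray, bite_rim may be knocked a few centimetres aside while the robot is not near it.
It also fails if it takes over 210 s, if anything falls off the work surface, if the arm or the gripper's body presses on something with over 40 N, if the wrist force passes 120 N, or if a joint passes its speed limit or range.

## Robot

A 6-joint arm with a two-finger parallel gripper is mounted at the origin on the work surface. World frame = base frame: x ahead of the robot, y to its left, z up, the work surface at z = 0. Lengths are in mm, angles in rad, forces in N, time in s.
With the tool pointing down it reaches from about 250 to 725 mm from the base axis. Payload 9.7 kg.
Tool frame: the origin (TCP) lies on the centre line of the jaws, within the pads' length; the fingertips stand 19 mm ahead of it and the grasp point (between the pads) is the TCP; z points along the fingers, y is the line along which they close (so a half turn about z gives the same grasp; the last joint's range is limited). The gripper opens to 85 mm and grips with 20 to 120 N. Pads are 22 mm wide; open, the fingers measure 114 mm over their backs; the gripper's body (76 mm by 85 mm) begins 54 mm behind the grasp point. The pads swing forward as they close: fully open they stand 13 mm farther back than shut.
Start: joints at [1.218, 0.087, 0.176, 1.66, 0, 1.571], TCP at [190.037, 516.123, 224.184] pointing down, gripper open.
Joint ranges: [-3.13, 3.13], [-0.85, 1.81], [-1.15, 1.24], [-2.2, 2.28], [-1.44, 1.52], [-3.14, 3.14]. Speed limits (rad/s): [2.22, 2.22, 2.57, 3.14, 3.14, 3.14].

## Interface

Orientations are given as a unit quaternion [x, y, z, w].
In Python, from rig import r gives the robot as it stands.
- The arm moves only by the shell command python3 -m pendant 'ROWS' [OPENING] [FORCE]. ROWS is JSON, a list that holds one entry, the list of rows, each a list of 4 numbers: the shift along the tool's x, y, z as a fraction of full scale, then the turn about the tool's z as a fraction of full scale. A call has 1 to 12 rows; each row shifts and turns the commanded pose from where the row before left it, along the tool's axes as they then stand; what a row does not reach is not made up. Full scale, the value 1, is 1 m for a shift and 45 degrees for a turn. A row lasts 1/10 s, in which the tool goes at most 50 mm and 8.59 degrees, less where a joint would pass 70% of its speed; a pose out of reach is approached as far as the arm can. A call with a number of a shift or a turn outside -1 to 1 is refused whole. A call with a gripper value outside its range is refused whole. OPENING is the opening, from 0 (shut) to 1 (fully open), set as the call begins (- or left out, the last holds). The fingers move at their own pace and stop on an object; FORCE is the grip in N (left out, the last holds). Time passes only in rows, so rows that do not move let the fingers close. It gives the time, the measured TCP pose, the force, the opening and the grip force at its end, in the units of the state.
- r.sense(): the state, without advancing time (a new reading comes with each control period).
- r.grab_frame(name): name is "scene" or "top" or "wrist"; returns the picture (384x512x3 uint8, red, green, blue); there is no depth.
- r.camera_info(name): a dict with "fx", "fy", "cx", "cy" (pixels), "xyz" and "attitude" of the camera in the world. Camera axes: x right, y down, z forward; pixel columns grow to the right and rows downward; lengths in mm; the calibration is good to about 2 mm. A picture is of the moment at which its call begins: read the wrist's pose just before it. camera_info takes no time and is no camera call; for the wrist camera it gives the pose at the moment of the call.
- r.sign_off(): hands the job in; it is judged then, once.
The state is a dict: "time_s": time; "qpos": joint angles; "qvel": joint speeds; "effort": joint torques, N m; "ee_pos": TCP position; "eef_rot": TCP orientation; "wrist_force": force on the tool from outside, world axes, zero at the start; "wrist_torque": the same for the moment, N m; "grip_width": opening from 0.0 (shut) to 1.0 (fully open); "grasp_force": force on a finger pad.
Only numpy, scipy, OpenCV 4.12 (cv2) and the standard library are available. Lean on these libraries where they do the work, as an engineer would, in place of code of your own. Each camera call takes 0.05 s, during which the arm holds its last target. There are 200 camera calls.

## Working session

There is one attempt and no reset: what is moved stays moved. The work goes in short steps, Python scripts to look and compute and a shell command to move; the robot and the scene stay as the last step left them, time stands still between calls to the robot, and variables do not carry over. Pictures are saved under pics/ and viewed, at most 14 in all, crops included, and the job is handed in when it is done.

```bash
ls; mkdir -p pics; python3 - <<'E'
from rig import r
import cv2
for n in("top","scene"):
    im=r.grab_frame(n); cv2.imwrite(f"pics/{n}0.png",cv2.resize(im[:,:,::-1],(800,600),interpolation=cv2.INTER_CUBIC)); print(r.camera_info(n))
s=r.sense();print(s)
E
```

```text
pics
{'fx': 445.77060751936625, 'fy': 445.77060751936625, 'cx': 257.3953304377649, 'cy': 190.50626410695043, 'xyz': array([ 430.81689919,  -45.35239134, 1130.80863567]), 'attitude': array([-0.6952522 ,  0.71492641, -0.05318491,  0.05172973])}
{'fx': 414.3002099570151, 'fy': 414.3002099570151, 'cx': 262.7092222723915, 'cy': 190.02424347593083, 'xyz': array([ 852.34990638, -519.91206571,  868.74677005]), 'attitude': array([ 0.9119572 ,  0.26110884, -0.08931741, -0.30360936])}
{'time_s': 0.1, 'qpos': array([ 1.21799316e+00,  8.73782975e-02,  1.75216077e-01,  1.65981503e+00,
       -3.48795006e-05,  1.57082702e+00]), 'qvel': array([-0.00028617, -0.00085786,  0.00117122, -0.00120209,  0.00070261,
        0.0001014 ]), 'effort': array([-5.66200288e-05, -5.21564376e+01,  4.65651512e+01,  1.60066044e-02,
       -4.48155458e-05, -5.04609943e-06]), 'ee_pos': array([189.97438356, 515.91301641, 223.57008841]), 'eef_rot': array([ 1.75503214e-01,  9.84478681e-01, -5.84362419e-04, -8.64413023e-05]), 'wrist_force': array([ 0.38467132,  0.51954012, -0.03593387]), 'wrist_torque': array([-0.01941181, -0.0435147 , -0.00675049]), 'grasp_force': 0.0, 'grip_width': 1.000299243487689}
```

View pics/top0.png

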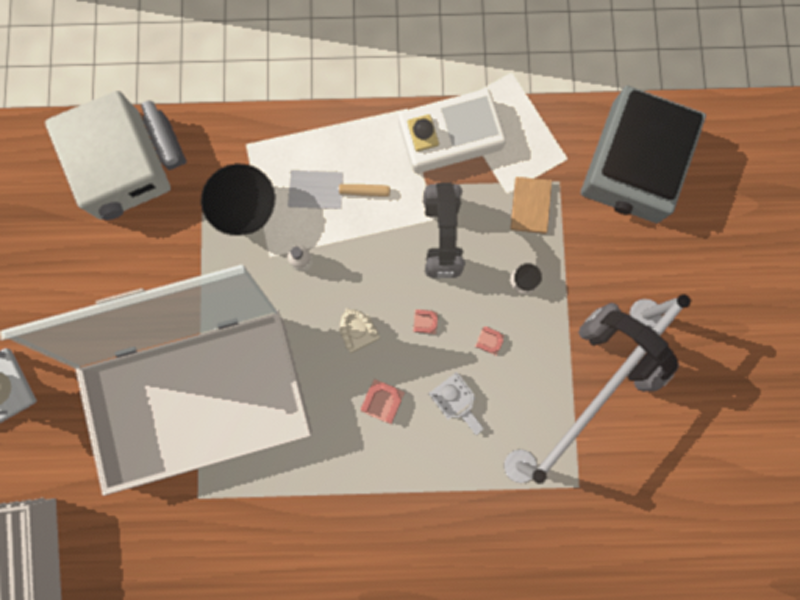

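View pics/scene0.png

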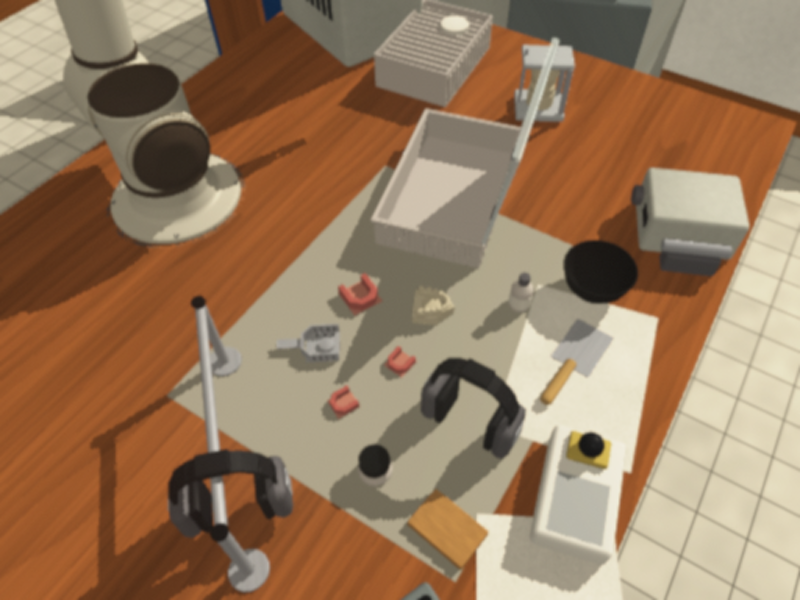

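The top view shows one cream cast at about (357,330), the tray at (455,397) with its handle toward (483,430), and the large rim at (382,401). The two small rims at (425,321) and (490,340) are decoys. The defenders stand at (445,230), the box is on the left, and the rail runs from (540,476) to (684,300). That makes three pieces. Next I'll take a crop and localise.

```bash
cat > h.py <<'E'
import numpy as np, cv2
from rig import r
from scipy.spatial.transform import Rotation as R
def ray(ci,u,v):
    d=R.from_quat(ci["attitude"]).apply([(u-ci["cx"])/ci["fx"],(v-ci["cy"])/ci["fy"],1]); return np.array(ci["xyz"]),d
def world(ci,u,v,z):
    o,d=ray(ci,u,v); return (o+d*(z-o[2])/d[2]).round(1)
def pix(ci,p):
    q=R.from_quat(ci["attitude"]).inv().apply(np.array(p)-ci["xyz"]); return np.array([ci["fx"]*q[0]/q[2]+ci["cx"],ci["fy"]*q[1]/q[2]+ci["cy"]])
def t(u,v,z): # 800x600 top coords
    return world(r.camera_info("top"),(u+.5)*.64-.5,(v+.5)*.64-.5,z)
E
python3 - <<'E'
from h import *
im=r.grab_frame("top")[:,:,::-1]
c=im[100:290,200:390]; cv2.imwrite("pics/c1.png",cv2.resize(c,(600,600),interpolation=cv2.INTER_CUBIC))
for n,a in dict(box_c1=(78,368,65),box_c2=(276,314,65),box_c3=(310,435,65),box_c4=(104,494,65),railN=(540,476,162),railF=(684,300,162),crownA=(444,190,149),crown=(446,228,149),hung=(640,340,170),cast=(357,330,20),rim=(382,401,15),tray=(455,397,15),jar=(527,277,42),dropper=(297,257,70),card=(531,205,14)).items(): print(n,t(*a))
E
```

```text
box_c1 [496.1 447.6  65. ]
box_c2 [570.6 145.8  65. ]
box_c3 [385.9  94.9  65. ]
box_c4 [308.4 401.4  65. ]
railN [ 326.7 -228.8  162. ]
railF [ 561.8 -444.9  162. ]
crownA [ 735.2 -114.5  149. ]
crown [ 678.2 -115.3  149. ]
hung [ 506.6 -375.9  170. ]
cast [547.1  24.3  20. ]
rim [433.5 -13.   15. ]
tray [ 436.6 -128.9   15. ]
jar [ 621.8 -248.5   42. ]
dropper [658.3 112.2  70. ]
card [ 747.3 -266.9   14. ]
```

View pics/c1.png

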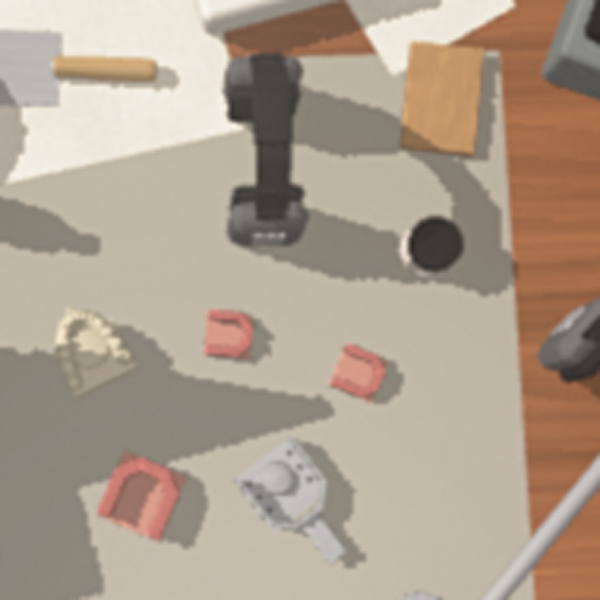

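```bash
cat >> h.py <<'E'
def phi(): 
    x=R.from_quat(r.sense()["eef_rot"]).apply([1,0,0]); return np.degrees(np.arctan2(x[1],x[0]))
def go(p,f=None,pos=None,f0=None):
    """print tool shift (m) from now to p, turn (in 45deg units) to phi=f; turn first, then shift in the turned frame"""
    s=r.sense(); f0=phi() if f0 is None else f0; pos=s["ee_pos"] if pos is None else np.array(pos)
    if f is not None:
        d=(f0-f+180)%360-180; n=int(np.ceil(abs(d)/8.5)); print(f"turn {d:.1f}deg: {n} rows of {d/45/max(n,1):.4f}; q6 after {np.degrees(s['qpos'][5])+d:.0f}"); f0=f
    a=np.radians(f0); d=(np.array(p)-pos)/1000; v=np.array([d[0]*np.cos(a)+d[1]*np.sin(a),d[0]*np.sin(a)-d[1]*np.cos(a),-d[2]])
    n=int(np.ceil(np.linalg.norm(v)/.049)); print("shift",v.round(4),n,"rows of",(v/max(n,1)).round(4))
E
python3 -m pendant '[[[-0.039,-0.0298,-0.009,0],[-0.039,-0.0298,-0.009,0],[-0.039,-0.0298,-0.009,0],[-0.039,-0.0298,-0.009,0],[-0.039,-0.0298,-0.009,0],[-0.039,-0.0298,-0.009,0],[-0.039,-0.0298,-0.009,0],[-0.039,-0.0298,-0.009,0],[-0.039,-0.0298,-0.009,0],[-0.039,-0.0298,-0.009,0],[0,0,0,0]]]' 1 25
python3 - <<'E'
from h import *
ci=r.camera_info("wrist"); im=r.grab_frame("wrist"); cv2.imwrite("pics/w1.png",cv2.resize(im[:,:,::-1],(800,600),interpolation=cv2.INTER_CUBIC)); np.save("w1.npy",ci,allow_pickle=True)
s=r.sense();print(s["ee_pos"],phi(),s["qpos"],ci)
E
```

```text
time_s: 1.25
ee_pos: [455.3, 97.4, 314.4]
eef_rot: [0.178, 0.984, -0.0, 0.0]
wrist_force: [0.5, 0.9, -0.3]
grip_width: 1.0
grasp_force: 0.0
[454.15342254  99.38765869 314.01068393] 159.49577936010905 [ 2.15540069e-01 -6.19638277e-02  2.03847523e-01  1.83702180e+00
 -1.51136857e-04  5.73406214e-01] {'fx': 323.2666891667248, 'fy': 323.2666891667248, 'cx': 257.4754756078765, 'cy': 198.8798791326996, 'xyz': array([391.29524059, 122.35060772, 464.3452967 ]), 'attitude': array([0.81453181, 0.5637305 , 0.07719533, 0.11307847])}
```

View pics/w1.png

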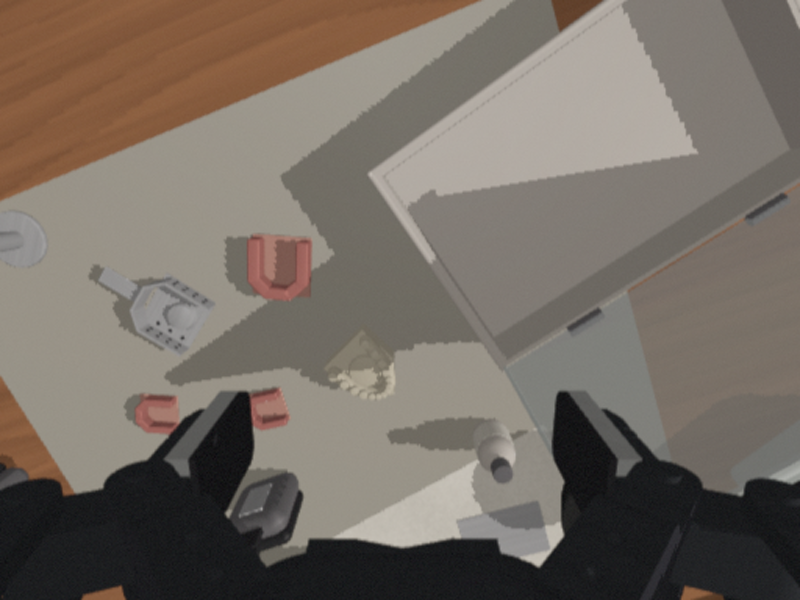

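The wrist view shows the rim at (280,267), the tray at (172,315) with its handle up-left, and the cast at (362,367) in shadow. I'll go closer to see the cast's shape.

```bash
python3 - <<'E'
from h import *
ci=r.camera_info("wrist"); w=lambda u,v,z:world(ci,(u+.5)*.64-.5,(v+.5)*.64-.5,z)
print("cast",w(362,367,15),"rim",w(280,267,15),"tray",w(172,315,12),"ctr",w(400,300,0),"tcp pix",pix(ci,r.sense()["ee_pos"])/.64)
go([540,30,180])
E
```

```text
cast [546.3  23.6  15. ] rim [430.6  -9.7  15. ] tray [ 436.9 -123.6   12. ] ctr [500.9  79.3   0. ] tcp pix [400.65034395 389.57140603]
shift [-0.1047 -0.0349  0.134 ] 4 rows of [-0.0262 -0.0087  0.0335]
```

```bash
python3 -m pendant '[[[-0.026,-0.009,0.033,0],[-0.026,-0.009,0.033,0],[-0.026,-0.009,0.033,0],[-0.026,-0.009,0.033,0],[0,0,0,0],[0,0,0,0]]]'
python3 - <<'E'
from h import *
ci=r.camera_info("wrist"); im=r.grab_frame("wrist")
q=pix(ci,[546,24,15]); print(q); x,y=int(q[0])-80,int(q[1])-80;x=max(x,0);y=min(max(y,0),224);print(x,y)
c=im[y:y+160,x:x+160]; cv2.imwrite("pics/w2.png",cv2.resize(c[:,:,::-1],(600,600),interpolation=cv2.INTER_CUBIC)); np.save("w2.npy",ci)
print(r.sense()["ee_pos"])
E
```

```text
time_s: 1.9
ee_pos: [537.4, 32.9, 181.4]
eef_rot: [0.175, 0.985, -0.0, -0.001]
wrist_force: [-0.3, -0.2, 0.3]
grip_width: 0.998
grasp_force: 0.0
[251.94289604 190.53258267]
171 110
[537.73406561  33.12523338 182.80479257]
```

View pics/w2.png

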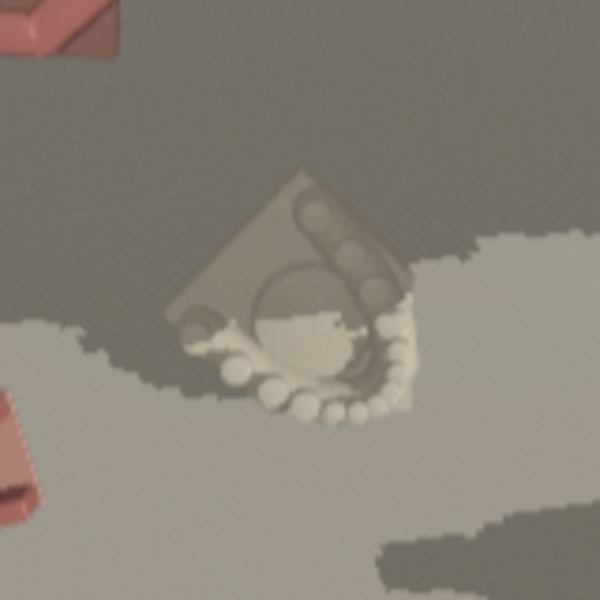

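This is the upper cast, right way up. Its back edge runs (165,312)–(303,170) in the crop and its pointed front is at (410,408).

```bash
python3 - <<'E'
from h import *
ci=np.load("w2.npy",allow_pickle=True).item(); w=lambda u,v,z:world(ci,171+(u+.5)*160/600-.5,110+(v+.5)*160/600-.5,z)
A,B,C,S=w(165,312,22),w(303,170,22),w(410,408,20),w(410,278,22)
print(A,B,C,S,"width",np.linalg.norm(A-B),"len",np.linalg.norm((A+B)/2-C),"side",np.linalg.norm(B-S))
d=(C-(A+B)/2)[:2];d2=np.array([-(A-B)[1],(A-B)[0]])[:2]; 
for e in(d,d2): print(np.degrees(np.arctan2(e[1],e[0])))
n=B-A; f=np.array([-n[1],n[0]])[:2]; f*=np.sign(f@d)/np.linalg.norm(f); print("origin",((A+B)/2)[:2]+30*f,"grasp",((A+B)/2)[:2]+21*f,np.degrees(np.arctan2(f[1],f[0])))
# all the rest in top view crop c1
t2=lambda u,v,z:world(r.camera_info("top"),200+(u+.5)*190/600-.5,100+(v+.5)*190/600-.5,z)
ci=np.load("w1.npy",allow_pickle=True).item(); w=lambda u,v,z:world(ci,(u+.5)*.64-.5,(v+.5)*.64-.5,z)
print("rim open ends",w(248,236,22),w(312,238,22),"front corners",w(250,281,4),w(310,290,4))
print("tray handle tip",w(98,270,14),"corners",w(213,303,22),w(180,351,22))
E
```

```text
[533.8 -10.7  22. ] [511.3  36.6  22. ] [582.1  41.   20. ] [547.5  52.9  22. ] width 52.37881251040345 len 65.8559412657659 side 39.70050377514118
25.221971108295392
25.439830420036127
origin [549.64110673  25.83689009] grasp [541.51377471  21.97082306] 25.439830420036127
rim open ends [396.4 -24.7  22. ] [417.7  26.9  22. ] front corners [435.2 -47.    4. ] [462.8   2.    4. ]
tray handle tip [ 376.4 -167.9   14. ] corners [440.1 -80.5  22. ] [ 470.9 -130.    22. ]
```

```bash
python3 - <<'E'
from h import *
go([541.5,22,60],205.4)
E
```

```text
turn -45.6deg: 6 rows of -0.1687; q6 after -22
shift [ 0.0014 -0.0117  0.1228] 3 rows of [ 0.0005 -0.0039  0.0409]
```

```bash
python3 -m pendant '[[[0,0,0,-0.169],[0,0,0,-0.169],[0,0,0,-0.169],[0,0,0,-0.169],[0,0,0,-0.169],[0,0,0,-0.169],[0,-0.004,0.041,0],[0,-0.004,0.041,0],[0.001,-0.004,0.04,0],[0,0,0,0],[0,0,0,0]]]'
python3 - <<'E'
from h import *
go([541.5,22,24],205.4)
E
```

```text
time_s: 3.05
ee_pos: [542.7, 21.6, 62.3]
eef_rot: [-0.22, 0.975, -0.0, 0.001]
wrist_force: [0.4, 0.8, 1.4]
grip_width: 0.999
grasp_force: 0.0
turn 0.1deg: 1 rows of 0.0015; q6 after -23
shift [0.0009 0.0009 0.0383] 1 rows of [0.0009 0.0009 0.0383]
```

```bash
python3 -m pendant '[[[0.001,0.001,0.019,0],[0,0,0.019,0],[0,0,0,0],[0,0,0,0]]]' && python3 -m pendant '[[[0,0,0,0],[0,0,0,0],[0,0,0,0],[0,0,0,0],[0,0,0,0],[0,0,0,0],[0,0,0,0],[0,0,0,0],[0,0,0,0],[0,0,0,0]]]' 0.4 25
```

```text
time_s: 3.45
ee_pos: [542.3, 21.7, 25.0]
eef_rot: [-0.22, 0.975, -0.0, 0.002]
wrist_force: [0.6, 0.0, 0.4]
grip_width: 1.002
grasp_force: 0.0
time_s: 4.45
ee_pos: [541.7, 21.2, 23.4]
eef_rot: [-0.22, 0.976, -0.0, 0.001]
wrist_force: [-1.3, 0.2, 5.2]
grip_width: 0.486
grasp_force: 24.4
```

```bash
python3 -m pendant '[[[0,0,-0.02,0],[0,0,-0.04,0],[0,0,-0.045,0],[0,0,0,0],[0,0,0,0]]]'
python3 - <<'E'
from h import *
im=r.grab_frame("wrist")
cv2.imwrite("pics/w3.png",im[200:,100:420,::-1])
go([409.5,353,128],284)
E
```

```text
time_s: 4.95
ee_pos: [541.7, 21.2, 128.1]
eef_rot: [-0.22, 0.976, -0.0, 0.001]
wrist_force: [0.0, 0.1, -1.8]
grip_width: 0.476
grasp_force: 25.8
turn -78.6deg: 10 rows of -0.1746; q6 after -102
shift [-0.3537  0.0472 -0.0014] 8 rows of [-0.0442  0.0059 -0.0002]
```

View pics/w3.png

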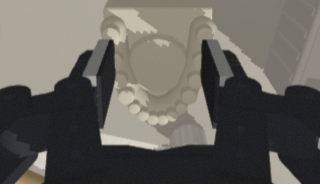

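The cast is held squarely between the pads, upright. Carrying it to the box.

```bash
python3 -m pendant '[[[0,0,0,-0.175],[0,0,0,-0.175],[0,0,0,-0.175],[0,0,0,-0.175],[0,0,0,-0.175],[0,0,0,-0.175],[0,0,0,-0.175],[0,0,0,-0.175],[0,0,0,-0.175],[0,0,0,-0.172],[0,0,0,0]]]' && python3 -m pendant '[[[-0.044,0.006,0,0],[-0.044,0.006,0,0],[-0.044,0.006,0,0],[-0.044,0.006,0,0],[-0.044,0.006,0,0],[-0.044,0.006,0,0],[-0.044,0.006,0,0],[-0.044,0.005,0,0],[0,0,0,0],[0,0,0,0]]]'
python3 - <<'E'
from h import *
go([409.5,353,29],284)
E
```

```text
time_s: 6.1
ee_pos: [540.2, 21.2, 125.3]
eef_rot: [0.789, -0.615, -0.001, 0.001]
wrist_force: [0.2, -0.2, -2.0]
grip_width: 0.481
grasp_force: 25.8
time_s: 7.1
ee_pos: [409.2, 351.7, 125.9]
eef_rot: [0.788, -0.616, -0.0, 0.001]
wrist_force: [-0.6, 0.2, -1.5]
grip_width: 0.477
grasp_force: 27.1
turn -0.0deg: 1 rows of -0.0006; q6 after -63
shift [-0.0011 -0.0006  0.0969] 2 rows of [-0.0006 -0.0003  0.0484]
```

```bash
python3 -m pendant '[[[-0.001,-0.001,0.035,0],[0,0,0.035,0],[0,0,0.018,0],[0,0,0.008,0],[0,0,0,0],[0,0,0,0]]]' && python3 -m pendant '[[[0,0,0,0],[0,0,0,0],[0,0,0,0],[0,0,0,0],[0,0,0,0],[0,0,-0.03,0],[0,0,-0.05,0],[0,0,-0.05,0],[0,0,-0.05,0],[0,0,0,0],[0,0,0,0]]]' 0.85
python3 - <<'E'
from h import *
ci=np.load("w1.npy",allow_pickle=True).item(); w=lambda u,v,z:world(ci,(u+.5)*.64-.5,(v+.5)*.64-.5,z)
E0,E1=w(248,236,22),w(312,238,22); F0,F1=w(250,281,4),w(310,290,4)
print("rim",np.linalg.norm(E0-E1))
go([430,-15,200],180-20)
E
```

```text
time_s: 7.7
ee_pos: [411.6, 352.4, 32.2]
eef_rot: [0.788, -0.616, 0.0, -0.001]
wrist_force: [-0.4, 0.2, -1.3]
grip_width: 0.476
grasp_force: 27.1
time_s: 8.8
ee_pos: [411.4, 353.0, 212.4]
eef_rot: [0.788, -0.615, 0.0, -0.001]
wrist_force: [-0.7, -0.4, -0.1]
grip_width: 0.848
grasp_force: 0.0
rim 55.823382197785186
turn 124.0deg: 15 rows of 0.1838; q6 after 61
shift [-0.1433 -0.3395  0.0124] 8 rows of [-0.0179 -0.0424  0.0016]
```

```bash
python3 -m pendant '[[[0,0,0,0.184],[0,0,0,0.184],[0,0,0,0.184],[0,0,0,0.184],[0,0,0,0.184],[0,0,0,0.184],[0,0,0,0.184],[0,0,0,0.184],[0,0,0,0.184],[0,0,0,0.184],[0,0,0,0.184],[0,0,0,0.184]]]' && python3 -m pendant '[[[0,0,0,0.184],[0,0,0,0.184],[0,0,0,0.184],[-0.018,-0.042,0,0],[-0.018,-0.042,0,0],[-0.018,-0.042,0,0],[-0.018,-0.042,0,0],[-0.018,-0.042,0,0],[-0.018,-0.042,0.002,0],[-0.018,-0.042,0.004,0],[-0.018,-0.042,0.004,0],[0,0,0,0]]]' 1
python3 -m pendant '[[[0,0,0,0]]]'
python3 - <<'E'
from h import *
ci=r.camera_info("wrist"); im=r.grab_frame("wrist"); cv2.imwrite("pics/w4.png",cv2.resize(im[:,:,::-1],(800,600),interpolation=cv2.INTER_CUBIC)); np.save("w4.npy",ci)
print(r.sense()["ee_pos"],phi(), pix(ci,[430,-10,15])/.64)
E
```

```text
time_s: 10.0
ee_pos: [410.4, 352.1, 209.1]
eef_rot: [-0.038, 0.999, -0.001, -0.001]
wrist_force: [0.2, 0.5, -0.6]
grip_width: 0.849
grasp_force: 0.0
time_s: 11.2
ee_pos: [429.3, -16.8, 198.9]
eef_rot: [0.178, 0.984, -0.001, -0.002]
wrist_force: [-0.5, -0.3, 0.2]
grip_width: 1.0
grasp_force: 0.0
time_s: 11.3
ee_pos: [429.6, -13.4, 199.6]
eef_rot: [0.177, 0.984, -0.0, -0.001]
wrist_force: [-0.2, 0.4, -0.1]
grip_width: 1.001
grasp_force: 0.0
[429.72744639 -12.46817291 200.01320994] 159.7731747308118 [406.93960541 273.99636448]
```

View pics/w4.png

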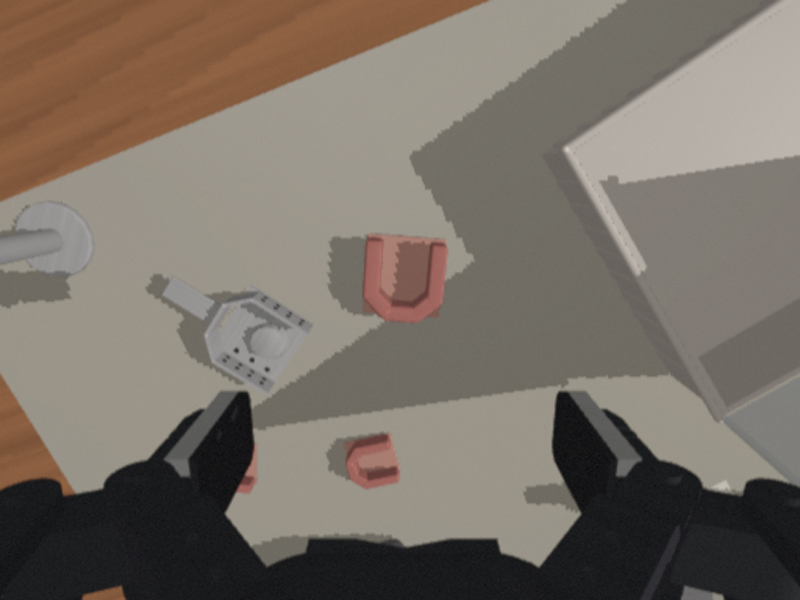

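The rim is at the centre: its back ends are at (369,236) and (446,240), and its front is at (404,320). The tray's back corners are (312,325) and (270,390), and its handle ends at about (172,285).

```bash
python3 - <<'E'
from h import *
ci=np.load("w4.npy",allow_pickle=True).item(); w=lambda u,v,z:world(ci,(u+.5)*.64-.5,(v+.5)*.64-.5,z)
def pose(A,B,C,back,lab):
    n=(B-A)[:2]; f=np.array([-n[1],n[0]])/np.linalg.norm(n); m=((A+B)/2)[:2]; d=(C[:2]-m); f*=np.sign(f@d)
    print(lab,"width",np.linalg.norm(n),"len",np.linalg.norm(d),"yaw",np.degrees(np.arctan2(f[1],f[0])),np.degrees(np.arctan2(d[1],d[0])),"origin",m+back*f,"or",m+back*d/np.linalg.norm(d))
pose(w(369,236,22),w(446,240,22),w(404,321,20),28,"rim")
pose(w(312,325,22),w(268,389,22),w(172,285,14),28,"tray")
go([430,-10,60],158)
E
```

```text
rim width 49.89669327721027 len 56.79234103292453 yaw -23.379523952776633 -22.681948932425048 origin [432.00110193 -12.21095673] or [432.13446946 -11.89723056]
tray width 57.775860010907685 len 93.19454114914672 yaw -145.64980867962583 -142.5644793820635 origin [ 432.18307885 -121.94898594] or [ 433.06693812 -123.17031021]
turn 1.8deg: 1 rows of 0.0394; q6 after 20
shift [0.0007 0.0024 0.14  ] 3 rows of [0.0002 0.0008 0.0467]
```

```bash
python3 - <<'E'
from h import *
go([427.5,-10,25],157)
E
python3 -m pendant '[[[0,0,0,0.062],[0.002,0.003,0.045,0],[0,0,0.045,0],[0,0,0.045,0],[0,0,0.03,0],[0,0,0.01,0],[0,0,0,0],[0,0,0,0]]]'
python3 -m pendant '[[[0,0,0,0],[0,0,0,0],[0,0,0,0],[0,0,0,0],[0,0,0,0],[0,0,0,0],[0,0,0,0],[0,0,0,0],[0,0,-0.02,0],[0,0,-0.04,0],[0,0,-0.045,0],[0,0,0,0]]]' 0.35 25
python3 - <<'E'
from h import *
x,y=-10,5
go([440+.97*x-.242*y,272+.242*x+.97*y,130],104)
go([440+.97*x-.242*y,272+.242*x+.97*y,130],284)
E
```

```text
turn 2.8deg: 1 rows of 0.0616; q6 after 21
shift [0.003  0.0014 0.175 ] 4 rows of [0.0008 0.0004 0.0438]
time_s: 12.15
ee_pos: [430.4, -8.4, 27.7]
eef_rot: [0.198, 0.98, 0.0, 0.001]
wrist_force: [0.3, 0.8, 0.3]
grip_width: 1.002
grasp_force: 0.0
time_s: 13.35
ee_pos: [431.9, -9.0, 136.9]
eef_rot: [0.199, 0.98, 0.001, 0.004]
wrist_force: [0.9, 0.5, 0.6]
grip_width: 0.35
grasp_force: 0.0
turn 53.0deg: 7 rows of 0.1684; q6 after 75
shift [0.2757 0.0658 0.0069] 6 rows of [0.0459 0.011  0.0011]
turn -127.0deg: 15 rows of -0.1881; q6 after -105
shift [-0.2757 -0.0658  0.0069] 6 rows of [-0.0459 -0.011   0.0011]
```

No grip: the fingers closed past the rim. Looking.

```bash
python3 -m pendant '[[[0,0,-0.03,0],[0,0,-0.03,0],[0,0,0,0],[0,0,0,0],[0,0,0,0]]]' 1
python3 - <<'E'
from h import *
ci=r.camera_info("wrist"); im=r.grab_frame("wrist"); cv2.imwrite("pics/w5.png",cv2.resize(im[:,:,::-1],(800,600),interpolation=cv2.INTER_CUBIC)); np.save("w5.npy",ci)
print(r.sense()["ee_pos"],phi())
E
```

```text
time_s: 13.85
ee_pos: [429.2, -9.0, 190.1]
eef_rot: [0.199, 0.98, -0.0, -0.001]
wrist_force: [-0.6, 1.1, -1.4]
grip_width: 1.0
grasp_force: 0.0
[429.08061202  -8.9744919  190.02437965] 157.04131898846063
```

View pics/w5.png

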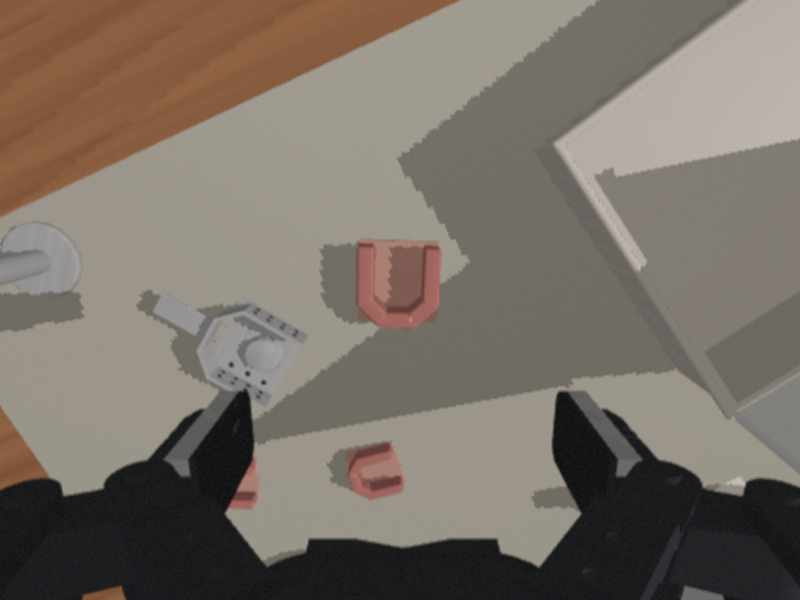

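The rim sits nearly unmoved at (400,285), so I probably lifted before the fingers had closed. I'll retry lower and wait for the grip.

```bash
python3 - <<'E'
from h import *
ci=np.load("w5.npy",allow_pickle=True).item(); w=lambda u,v,z:world(ci,(u+.5)*.64-.5,(v+.5)*.64-.5,z)
A,B,C=w(358,242,22),w(440,243,22),w(400,328,20); m=((A+B)/2); print(A,B,C,np.linalg.norm(A-B),np.linalg.norm(C-m), (C-m), m+(C-m)*23/np.linalg.norm(C-m))
n=B-A; print(np.degrees(np.arctan2(-n[0],n[1])))
go([427,-11.5,23],157)
E
python3 -m pendant '[[[0.001,0.003,0.045,0],[0,0,0.045,0],[0,0,0.045,0],[0,0,0.023,0],[0,0,0.008,0],[0,0,0,0],[0,0,0,0]]]'
python3 -m pendant '[[[0,0,0,0],[0,0,0,0],[0,0,0,0],[0,0,0,0],[0,0,0,0],[0,0,0,0],[0,0,0,0],[0,0,0,0],[0,0,0,0],[0,0,0,0],[0,0,0,0],[0,0,0,0]]]' 0.2 25
```

```text
[395.7 -25.   22. ] [416.5  22.4  22. ] [458.9 -23.2  20. ] 51.76292109222585 57.19659080749477 [ 52.8 -21.9  -2. ] [427.33203469 -10.10646893  21.19575626]
-23.69275799187673
turn 0.0deg: 1 rows of 0.0009; q6 after 22
shift [ 0.0009 -0.0031  0.167 ] 4 rows of [ 0.0002 -0.0008  0.0418]
time_s: 14.6
ee_pos: [430.5, -5.8, 26.4]
eef_rot: [0.199, 0.98, 0.0, 0.001]
wrist_force: [1.2, -0.1, 0.8]
grip_width: 1.0
grasp_force: 0.0
time_s: 15.8
ee_pos: [429.8, -5.8, 25.2]
eef_rot: [0.199, 0.98, -0.0, -0.0]
wrist_force: [0.1, -0.8, -0.0]
grip_width: 0.193
grasp_force: 0.0
```

```bash
python3 - <<'E'
from h import *
im=r.grab_frame("wrist"); a=cv2.resize(im[150:,56:456,::-1],(500,292)); im=r.grab_frame("scene"); b=cv2.resize(im[150:270,150:330,::-1],(500,333),interpolation=cv2.INTER_CUBIC)
cv2.imwrite("pics/w6.png",np.vstack([a[:260],b]))
print(r.sense()["grip_width"])
E
```

```text
0.19734809988105617
```

View pics/w6.png

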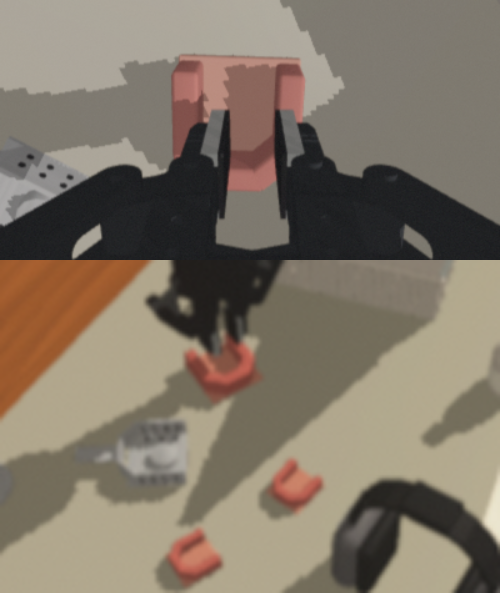

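The fingers closed inside the horseshoe. So at this opening the tips ride above the 22 mm wall, and the cast was held by its upper part too. I'll go lower, watching the force.

```bash
python3 -m pendant '[[[0,0,-0.025,0],[0,0,-0.025,0],[0,0,0,0]]]' && python3 -m pendant '[[[0,0,0,0],[0,0,0,0],[0,0,0,0],[0,0,0,0],[0,0,0,0],[0,0,0,0],[0,0,0,0],[0,0,0,0]]]' 1
python3 - <<'E'
from h import *
go([427,-11,15],157)
E
```

```text
time_s: 16.2
ee_pos: [431.5, -5.8, 78.3]
eef_rot: [0.199, 0.98, 0.0, 0.002]
wrist_force: [-0.2, -0.5, -0.2]
grip_width: 0.202
grasp_force: 0.0
time_s: 17.0
ee_pos: [429.8, -5.8, 75.1]
eef_rot: [0.199, 0.98, -0.0, -0.0]
wrist_force: [0.2, -0.4, -0.1]
grip_width: 0.998
grasp_force: 0.0
turn 0.0deg: 1 rows of 0.0009; q6 after 22
shift [ 0.0005 -0.0059  0.0601] 2 rows of [ 0.0003 -0.0029  0.0301]
```

```bash
python3 -m pendant '[[[0.001,-0.006,0.03,0],[0,0,0.02,0],[0,0,0.01,0],[0,0,0,0],[0,0,0,0],[0,0,0,0]]]' && python3 -m pendant '[[[0,0,0,0],[0,0,0,0],[0,0,0,0],[0,0,0,0],[0,0,0,0],[0,0,0,0],[0,0,0,0],[0,0,0,0],[0,0,0,0],[0,0,0,0]]]' 0.45 25
```

```text
time_s: 17.6
ee_pos: [427.3, -10.9, 16.3]
eef_rot: [0.199, 0.98, 0.0, 0.001]
wrist_force: [-0.9, -0.3, 0.1]
grip_width: 0.996
grasp_force: 0.0
time_s: 18.6
ee_pos: [426.5, -11.0, 15.2]
eef_rot: [0.199, 0.98, 0.0, -0.0]
wrist_force: [-0.0, 0.2, -0.2]
grip_width: 0.453
grasp_force: 0.0
```

```bash
python3 -m pendant '[[[0,0,0,0],[0,0,0,0],[0,0,0,0],[0,0,0,0],[0,0,0,0],[0,0,0,0]]]' 0.3 25
python3 - <<'E'
from h import *
im=r.grab_frame("wrist"); cv2.imwrite("pics/w7.png",cv2.resize(im[150:,56:456,::-1],(600,351)))
E
```

```text
time_s: 19.2
ee_pos: [426.6, -11.0, 15.2]
eef_rot: [0.199, 0.98, 0.0, 0.0]
wrist_force: [-0.1, 0.5, 0.2]
grip_width: 0.3
grasp_force: 0.0
```

View pics/w7.png

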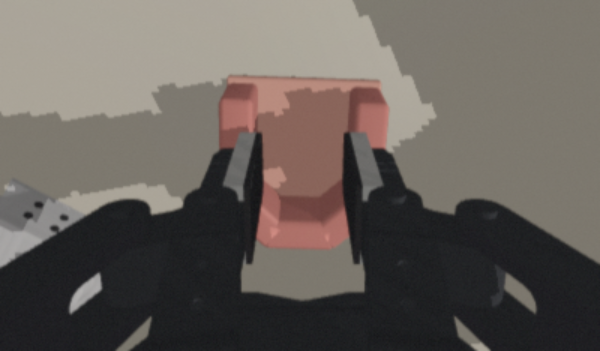

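The pads still look higher than the rim walls. I'll measure the real tip height by feeling for the bench.

```bash
python3 -m pendant '[[[0,0,-0.04,0],[0,0,0,0]]]' && python3 -m pendant '[[[0,0,0,0],[0,0,0,0],[0,0,0,0],[0,0,0,0],[0,0,0,0],[0,0,0.02,0],[0,0,0.02,0],[0,0,0.005,0],[0,0,0,0],[0,0,0,0]]]' 0.8
python3 -m pendant '[[[0,0,0.003,0],[0,0,0,0],[0,0,0,0]]]'|grep -E "ee_pos|force"
python3 -m pendant '[[[0,0,0.003,0],[0,0,0,0],[0,0,0,0]]]'|grep -E "ee_pos|force"
```

```text
time_s: 19.45
ee_pos: [428.6, -11.0, 59.1]
eef_rot: [0.199, 0.98, 0.0, 0.003]
wrist_force: [0.5, -0.3, 0.5]
grip_width: 0.305
grasp_force: 0.0
time_s: 20.45
ee_pos: [426.9, -11.0, 10.9]
eef_rot: [0.199, 0.98, 0.0, 0.0]
wrist_force: [0.2, 0.0, 0.4]
grip_width: 0.799
grasp_force: 0.0
ee_pos: [426.7, -10.9, 7.5]
wrist_force: [1.0, 0.7, 0.6]
grasp_force: 0.0
ee_pos: [426.5, -11.0, 4.1]
wrist_force: [1.1, 0.4, -0.3]
grasp_force: 0.0
```

```bash
python3 -m pendant '[[[0,0,0,0],[0,0,0,0],[0,0,0,0],[0,0,0,0],[0,0,0,0]]]' 0.6 25 |grep -E "ee_pos|force|width"
python3 -m pendant '[[[0,0,0,0],[0,0,0,0],[0,0,0,0],[0,0,0,0],[0,0,0,0]]]' 0.4 25 |grep -E "ee_pos|force|width"
```

```text
ee_pos: [426.7, -11.0, 4.5]
wrist_force: [-2.3, -0.1, 6.0]
grip_width: 0.62
grasp_force: 26.6
ee_pos: [426.7, -11.0, 4.5]
wrist_force: [-2.2, 0.7, 5.7]
grip_width: 0.624
grasp_force: 26.6
```

Gripped: 0.62 is about 53 mm, which fits the 54 mm width. So the right grasp height is TCP z ≈ 4 mm. Lifting it and carrying it to the box.

```bash
python3 -m pendant '[[[0,0,-0.03,0],[0,0,-0.04,0],[0,0,-0.04,0],[0,0,0,0.168],[0,0,0,0.168],[0,0,0,0.168],[0,0,0,0.168],[0,0,0,0.168],[0,0,0,0.168],[0,0,0,0.168],[0,0,0,0]]]'
python3 - <<'E'
from h import *
x,y=-10,5
go([440+.97*x-.242*y,272+.242*x+.97*y,115],104)
E
```

```text
time_s: 23.15
ee_pos: [426.5, -11.0, 113.9]
eef_rot: [0.616, 0.788, -0.0, -0.0]
wrist_force: [0.0, -0.3, -0.7]
grip_width: 0.623
grasp_force: 26.6
turn 0.0deg: 1 rows of 0.0003; q6 after 75
shift [ 0.2763  0.0716 -0.0011] 6 rows of [ 0.046   0.0119 -0.0002]
```

```bash
python3 -m pendant '[[[0.046,0.012,0,0],[0.046,0.012,0,0],[0.046,0.012,0,0],[0.046,0.012,0,0],[0.046,0.012,0,0],[0.046,0.012,0,0],[0,0,0,0],[0,0,0,0],[0,0,0,0]]]' |tail -6
python3 - <<'E'
from h import *
x,y=-10,5
im=r.grab_frame("wrist"); cv2.imwrite("pics/w8.png",cv2.resize(im[:,:,::-1],(600,450)))
go([440+.97*x-.242*y,272+.242*x+.97*y,10],104)
E
```

```text
time_s: 24.05
ee_pos: [428.9, 273.5, 114.0]
eef_rot: [0.614, 0.789, -0.0, -0.0]
wrist_force: [0.2, -0.4, -0.2]
grip_width: 0.622
grasp_force: 26.6
turn 0.1deg: 1 rows of 0.0030; q6 after 108
shift [0.0012 0.0002 0.1042] 3 rows of [0.0004 0.0001 0.0347]
```

View pics/w8.png

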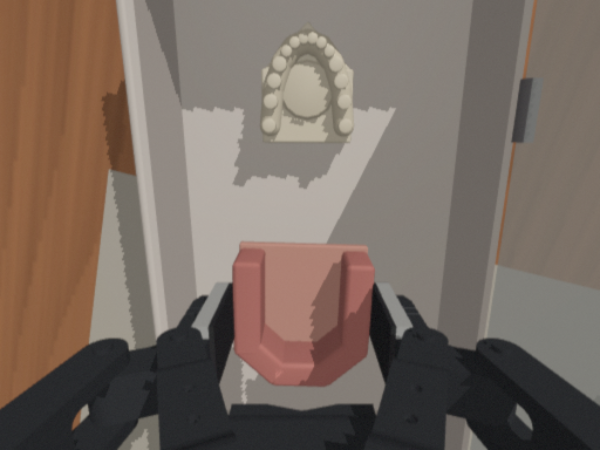

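The cast lies flat at the far end of the box, and the rim is held level over a free spot.

```bash
python3 -m pendant '[[[0.001,0,0.04,0],[0,0,0.04,0],[0,0,0.02,0],[0,0,0.005,0],[0,0,0,0],[0,0,0,0],[0,0,0,0]]]' |tail -6
python3 -m pendant '[[[0,0,0,0],[0,0,0,0],[0,0,0,0],[0,0,0,0],[0,0,-0.03,0],[0,0,-0.04,0],[0,0,-0.04,0],[0,0,-0.04,0],[0,0,-0.03,0],[0,0,0,0]]]' 0.85 |tail -6
python3 - <<'E'
from h import *
go([433,-122,140],35)
E
```

```text
time_s: 24.8
ee_pos: [429.3, 274.9, 9.9]
eef_rot: [0.615, 0.788, 0.001, 0.0]
wrist_force: [0.9, 0.3, -1.2]
grip_width: 0.625
grasp_force: 26.7
time_s: 25.8
ee_pos: [430.1, 276.2, 193.8]
eef_rot: [0.615, 0.789, 0.003, 0.001]
wrist_force: [0.3, -0.6, -0.4]
grip_width: 0.856
grasp_force: 0.0
turn 69.1deg: 9 rows of 0.1707; q6 after 178
shift [-0.226   0.3278  0.0538] 9 rows of [-0.0251  0.0364  0.006 ]
```

```bash
python3 - <<'E'
from h import *
go([438,-118,180])
E
```

```text
shift [-0.3842 -0.0886  0.0138] 9 rows of [-0.0427 -0.0098  0.0015]
```

```bash
python3 -m pendant '[[[-0.043,-0.01,0.001,0],[-0.043,-0.01,0.001,0],[-0.043,-0.01,0.001,0],[-0.043,-0.01,0.002,0],[-0.043,-0.01,0.002,0],[-0.043,-0.01,0.002,0],[-0.043,-0.01,0.002,0],[-0.043,-0.01,0.001,0],[-0.04,-0.009,0.001,0],[0,0,0,0.17],[0,0,0,0.17],[0,0,0,0.17]]]' 1 |tail -6
python3 -m pendant '[[[0,0,0,0.17],[0,0,0,0.17],[0,0,0,0.17],[0,0,0,0.17],[0,0,0,0.17],[0,0,0,0.15],[0,0,0,0],[0,0,0,0]]]' |tail -6
python3 - <<'E'
from h import *
ci=r.camera_info("wrist"); im=r.grab_frame("wrist"); cv2.imwrite("pics/w9.png",cv2.resize(im[:,:,::-1],(800,600),interpolation=cv2.INTER_CUBIC)); np.save("w9.npy",ci)
print(r.sense()["ee_pos"],phi())
E
```

```text
time_s: 27.0
ee_pos: [435.9, -119.3, 175.3]
eef_rot: [0.762, 0.648, -0.0, -0.0]
wrist_force: [0.5, 0.0, -0.3]
grip_width: 0.995
grasp_force: 0.0
time_s: 27.8
ee_pos: [436.0, -118.8, 175.7]
eef_rot: [0.95, 0.312, -0.0, -0.0]
wrist_force: [-0.7, -0.5, 0.3]
grip_width: 0.997
grasp_force: 0.0
[ 436.04902865 -118.82627829  175.85175858] 36.35857532333208
```

View pics/w9.png

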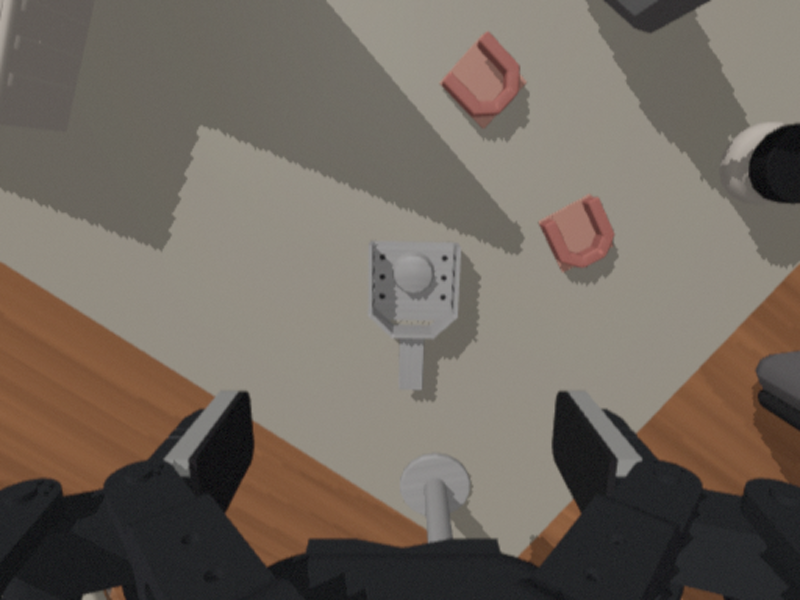

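The tray is square to the tool. Its back corners are (372,243) and (461,243), and the handle tip is (411,390).

```bash
python3 - <<'E'
from h import *
ci=np.load("w9.npy",allow_pickle=True).item(); w=lambda u,v,z:world(ci,(u+.5)*.64-.5,(v+.5)*.64-.5,z)
A,B,C=w(372,243,22),w(461,243,22),w(411,390,14); m=(A+B)/2; d=C-m; print(A,B,np.linalg.norm(A-B),np.linalg.norm(d[:2]),np.degrees(np.arctan2(d[1],d[0])))
n=A-B; print(np.degrees(np.arctan2(n[0],-n[1]))); o=m[:2]+d[:2]/np.linalg.norm(d[:2])*26; print(o)
go([*o,4],36)
E
```

```text
[445.8 -88.2  22. ] [ 477.5 -131.4   22. ] 53.582926385183555 99.84894841709645 -145.2594816488608
-143.72891661859532
[ 440.28472742 -124.61638038]
turn 0.4deg: 1 rows of 0.0080; q6 after 129
shift [0.     0.0072 0.1719] 4 rows of [0.     0.0018 0.043 ]
```

```bash
python3 -m pendant '[[[0,0.007,0.045,0],[0,0,0.045,0],[0,0,0.045,0],[0,0,0.025,0],[0,0,0.011,0],[0,0,0,0],[0,0,0,0],[0,0,0,0]]]' |tail -6
python3 -m pendant '[[[0,0,0,0],[0,0,0,0],[0,0,0,0],[0,0,0,0],[0,0,0,0],[0,0,0,0],[0,0,0,0],[0,0,0,0]]]' 0.5 30 |tail -6
```

```text
time_s: 28.65
ee_pos: [441.5, -124.9, 7.0]
eef_rot: [0.951, 0.311, 0.001, 0.001]
wrist_force: [0.0, -0.2, 0.5]
grip_width: 1.002
grasp_force: 0.0
time_s: 29.45
ee_pos: [440.9, -124.7, 6.2]
eef_rot: [0.951, 0.31, 0.001, 0.0]
wrist_force: [-0.5, -0.1, 5.7]
grip_width: 0.641
grasp_force: 31.1
```

```bash
python3 -m pendant '[[[0,0,-0.03,0],[0,0,-0.04,0],[0,0,-0.045,0],[0,0,0,0],[0,0,0,0]]]' |tail -6
python3 - <<'E'
from h import *
x,y=-10,-70
go([440+.97*x-.242*y,272+.242*x+.97*y,118])
E
```

```text
time_s: 29.95
ee_pos: [440.9, -124.7, 121.1]
eef_rot: [0.951, 0.31, 0.001, 0.001]
wrist_force: [-0.0, -0.5, -0.9]
grip_width: 0.639
grasp_force: 32.7
shift [ 0.1977 -0.2597  0.0031] 7 rows of [ 0.0282 -0.0371  0.0004]
```

```bash
python3 -m pendant '[[[0.028,-0.037,0,0],[0.028,-0.037,0,0],[0.028,-0.037,0,0],[0.028,-0.037,0,0],[0.028,-0.037,0,0],[0.028,-0.037,0,0],[0.029,-0.037,0,0],[0,0,0,0],[0,0,0,0]]]' |tail -6
python3 -m pendant '[[[0,0,0,-0.188],[0,0,0,-0.188],[0,0,0,-0.188],[0,0,0,-0.188],[0,0,0,-0.188],[0,0,0,-0.188],[0,0,0,-0.188],[0,0,0,-0.188],[0,0,0,0],[0,0,0,0]]]' |tail -6
python3 - <<'E'
from h import *
x,y=-10,-70
go([440+.97*x-.242*y,272+.242*x+.97*y,11],104)
E
```

```text
time_s: 30.85
ee_pos: [445.5, 201.3, 118.4]
eef_rot: [0.95, 0.312, -0.002, 0.0]
wrist_force: [0.0, -0.7, -0.1]
grip_width: 0.64
grasp_force: 32.7
time_s: 31.85
ee_pos: [446.4, 199.7, 119.7]
eef_rot: [0.619, 0.785, -0.0, -0.0]
wrist_force: [0.2, -0.1, -1.4]
grip_width: 0.641
grasp_force: 32.7
turn -0.5deg: 1 rows of -0.0108; q6 after 100
shift [0.0017 0.0013 0.1087] 3 rows of [0.0006 0.0004 0.0362]
```

```bash
python3 -m pendant '[[[0.002,0.001,0.04,0],[0,0,0.04,0],[0,0,0.02,0],[0,0,0.0085,0],[0,0,0,0],[0,0,0,0],[0,0,0,0]]]' |tail -6
python3 -m pendant '[[[0,0,0,0],[0,0,0,0],[0,0,0,0],[0,0,0,0],[0,0,-0.03,0],[0,0,-0.04,0],[0,0,-0.04,0],[0,0,-0.04,0],[0,0,-0.04,0],[0,0,0,0],[0,0,0,0]]]' 0.85 |tail -6
python3 - <<'E'
from h import *
im=r.grab_frame("top")[:,:,::-1]; np.save("top1.npy",im)
cv2.imwrite("pics/t1.png",cv2.resize(im[90:330,0:320],(800,600),interpolation=cv2.INTER_CUBIC))
E
```

```text
time_s: 32.55
ee_pos: [447.5, 203.1, 12.5]
eef_rot: [0.617, 0.787, 0.001, 0.0]
wrist_force: [0.2, 0.0, -0.8]
grip_width: 0.643
grasp_force: 34.8
time_s: 33.65
ee_pos: [447.4, 203.2, 202.5]
eef_rot: [0.617, 0.787, 0.001, 0.0]
wrist_force: [-0.2, -0.2, -0.4]
grip_width: 0.849
grasp_force: 0.0
```

View pics/t1.png

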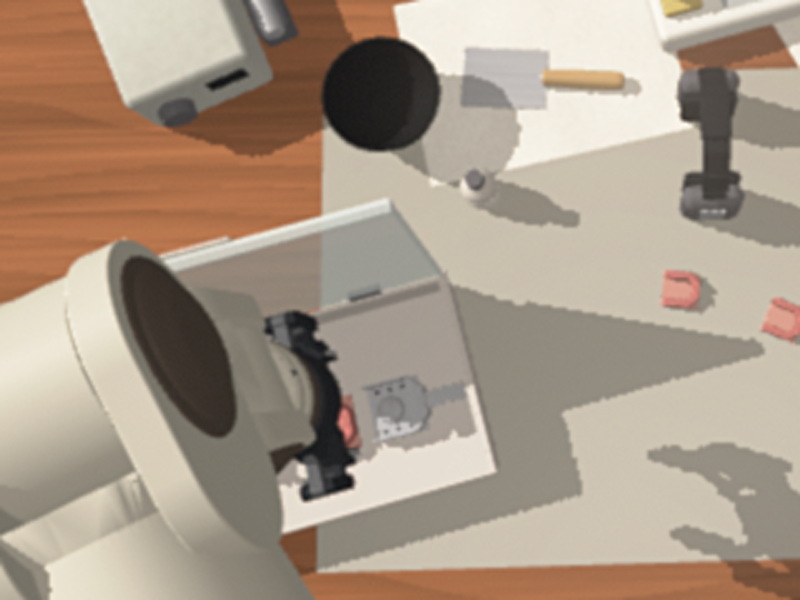

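The tray lies flat beside the rim, so all three pieces are in with the lid still open. Now the lid: I'll go over and behind it with closed fingers, then push it past upright.

```bash
python3 -m pendant '[[[0,0,-0.045,0],[0,0,-0.045,0],[0,0,-0.035,0],[0,0.048,0,0],[0,0.048,0,0],[0,0.048,0,0],[0,0.048,0,0],[-0.03,0.008,0,0],[0,0,0,0],[0,0,0,0]]]' 0 |tail -6
python3 - <<'E'
from h import *
x,y=188,-100
go([440+.97*x-.242*y,272+.242*x+.97*y,215]); print(r.sense()["qpos"].round(2))
E
```

```text
time_s: 34.7
ee_pos: [637.4, 218.8, 325.9]
eef_rot: [0.617, 0.787, -0.001, -0.001]
wrist_force: [-0.6, 0.6, 0.8]
grip_width: -0.001
grasp_force: 0.0
shift [-0.0006  0.0093  0.1109] 3 rows of [-0.0002  0.0031  0.037 ]
[0.33 0.54 0.95 1.99 0.   1.66]
```

```bash
python3 -m pendant '[[[0,0.009,0.037,0],[0,0,0.037,0],[0,0,0.037,0],[0,0,0,0],[0,0,0,0]]]' |tail -6
python3 -m pendant '[[[0,-0.015,0,0],[0,-0.015,0,0],[0,-0.015,0,0],[0,-0.015,0,0],[0,-0.015,0,0],[0,-0.015,0,0],[0,-0.015,0,0],[0,0,0,0]]]' |tail -6
```

```text
time_s: 35.2
ee_pos: [644.9, 221.7, 218.2]
eef_rot: [0.616, 0.787, 0.0, -0.0]
wrist_force: [1.0, 0.1, 1.0]
grip_width: -0.002
grasp_force: 0.0
time_s: 36.0
ee_pos: [544.1, 196.7, 221.7]
eef_rot: [0.617, 0.787, 0.003, 0.002]
wrist_force: [1.5, -0.3, -0.4]
grip_width: -0.001
grasp_force: 0.0
```

```bash
python3 -m pendant '[[[0,0,-0.03,0],[0,0,0,0],[0,0,0,0],[0,0,0,0],[0,0,0,0],[0,0,0,0],[0,0,0,0],[0,0,0,0]]]' |tail -6
python3 - <<'E'
from h import *
go([560,30,260])
b=np.load("top1.npy").astype(int); a=r.grab_frame("top")[:,:,::-1].astype(int); np.save("top2.npy",a.astype(np.uint8))
ci=r.camera_info("top")
B=lambda x,y,z:[440+.97*x-.242*y,272+.242*x+.97*y,z]
# open-lid upper edge strip, and shut-lid samples
for nm,pts in dict(openedge=[B(128,y,252) for y in(-150,-130,-110,-90)],shut=[B(x,y,69) for x,y in((-60,-140),(60,-140),(0,-150),(-96,-100),(-96,-140))]).items():
    for p in pts:
        u,v=pix(ci,p).round().astype(int); print(nm,(u,v),b[v-1:v+2,u-1:u+2].mean((0,1)).round(),a[v-1:v+2,u-1:u+2].mean((0,1)).round())
E
```

```text
time_s: 36.8
ee_pos: [543.9, 196.2, 246.6]
eef_rot: [0.617, 0.787, -0.0, -0.0]
wrist_force: [0.2, 0.4, -0.8]
grip_width: 0.007
grasp_force: 0.0
shift [-0.1652 -0.0242 -0.0134] 4 rows of [-0.0413 -0.006  -0.0033]
openedge (np.int64(154), np.int64(175)) [167. 175. 175.] [169. 186. 195.]
openedge (np.int64(144), np.int64(177)) [180. 188. 187.] [168. 185. 195.]
openedge (np.int64(134), np.int64(180)) [175. 183. 182.] [169. 187. 196.]
openedge (np.int64(125), np.int64(182)) [175. 185. 189.] [37. 38. 40.]
shut (np.int64(187), np.int64(266)) [209. 222. 231.] [212. 220. 221.]
shut (np.int64(174), np.int64(217)) [146. 156. 164.] [209. 219. 219.]
shut (np.int64(184), np.int64(240)) [147. 156. 165.] [213. 221. 221.]
shut (np.int64(174), np.int64(285)) [179. 191. 201.] [200. 209. 210.]
shut (np.int64(190), np.int64(281)) [161. 173. 183.] [191. 201. 202.]
```

The colours say the lid has left its stop and now covers the box. Next, locating the ear defenders' crown and the hanging pair.

```bash
python3 - <<'E'
from h import *
a=np.load("top2.npy"); ct=r.camera_info("top"); cs=r.camera_info("scene")
t=lambda u,v,z:world(ct,200+(u+.5)*190/600-.5,100+(v+.5)*190/600-.5,z)
# dark band segmentation in the top view near defenders
g=cv2.cvtColor(a,cv2.COLOR_BGR2GRAY); x0,y0=262,110; sub=g[y0:y0+75,x0:x0+45]
for row in range(0,75,3): print(y0+row,''.join('#' if v<48 else('+' if v<95 else '.') for v in sub[row]))
def tri(pt,ps):
    o1,d1=ray(ct,*pt);o2,d2=ray(cs,*ps); d1/=np.linalg.norm(d1);d2/=np.linalg.norm(d2)
    k=np.linalg.lstsq(np.c_[d1,-d2],o2-o1,rcond=None)[0]; return o1+k[0]*d1,o2+k[1]*d2
print(tri((200+273*.3167,100+130*.3167),((482.5)*.64-.5,(374.5)*.64-.5)))
print("far cup end",t(262,55,78),"near end",t(268,245,60),"crown mid",t(274,130,149))
h=t; H=world(ct,632*.64,341*.64,165); m=np.array([444.2,-336.9]); ex=np.array([.736,-.677]); print("hung",H,"rail x",(H[:2]-m)@ex,"y",(H[:2]-m)@[.677,.736])
E
```

```text
110 .................................++++.......+
113 .................................++..........
116 .....................++++++..................
119 .................+++++++++++.................
122 ..................+++++++++++++++............
125 ..................++++++++++++++.............
128 ..........+++++++++++++++++++++++............
131 ..........+++++++++++++++++++++++............
134 ...........+++++++++++++++++++++.............
137 ...........++++++++++++++++++++..............
140 ..................+++++++++++++..............
143 ...................++++++++++++..............
146 ....................++++++++++...............
149 ....................++++++++++...............
152 ....................++++++++++...............
155 ....................+++++++++................
158 ...................+++++++++++...............
161 ............++++++++++++++++++++++...........
164 ............+++...++++++++++++...............
167 ...................++++++++++....++..........
170 .....................++++++++++++++..........
173 ............++++++..........++++++...........
176 .............+++++..........++++.............
179 .............................................
182 .............................................
(array([ 692.69890984, -119.49876554,  133.95434403]), array([ 702.58579523, -112.17804847,  136.0071945 ]))
far cup end [ 768.3 -116.6   78. ] near end [ 621.8 -116.9   60. ] crown mid [ 689.6 -118.3  149. ]
hung [ 505.5 -366.8  165. ] rail x 65.35910000000003 y 19.493699999999986
```

```bash
python3 -m pendant '[[[-0.041,-0.006,-0.003,0],[-0.041,-0.006,-0.003,0],[-0.041,-0.006,0,0],[-0.041,-0.006,0,0],[0,0,0,-0.188],[0,0,0,-0.188],[0,0,0,-0.188],[0,0,0,-0.188],[0,0,0,-0.188],[0,0,0,-0.188],[0,0,0,-0.188],[0,0,0,-0.188]]]' 0.75 |tail -6
python3 - <<'E'
from h import *
go([700,-118,230],180)
E
```

```text
time_s: 38.05
ee_pos: [559.9, 31.2, 252.8]
eef_rot: [0.071, 0.997, -0.0, -0.0]
wrist_force: [0.1, 0.1, 0.3]
grip_width: 0.75
grasp_force: 0.0
turn -8.1deg: 1 rows of -0.1805; q6 after 3
shift [-0.1401 -0.1492  0.0228] 5 rows of [-0.028  -0.0298  0.0046]
```

```bash
python3 -m pendant '[[[0,0,0,-0.18],[-0.028,-0.03,0.004,0],[-0.028,-0.03,0.004,0],[-0.028,-0.03,0.004,0],[-0.028,-0.03,0.004,0],[-0.028,-0.03,0.004,0],[0,0,0,0],[0,0,0,0]]]' |tail -6
python3 - <<'E'
from h import *
go([702,-118,150],180); print(r.sense()["qpos"].round(2))
ci=r.camera_info("wrist"); im=r.grab_frame("wrist"); np.save("w10.npy",im)
for p in([703,-118,149],[683,-118,149],[723,-118,149],[703,-104,149],[703,-132,149],[637,-117,70],[769,-117,70]): print(p,pix(ci,p).round())
g=im.mean(2)
for v in range(100,384,8): print(v,''.join('#' if x<35 else('+' if x<75 else '.') for x in g[v,150:362:3]))
E
```

```text
time_s: 38.85
ee_pos: [699.1, -120.3, 231.0]
eef_rot: [0.004, 1.0, 0.0, -0.001]
wrist_force: [-0.1, 0.3, 0.1]
grip_width: 0.747
grasp_force: 0.0
turn -0.4deg: 1 rows of -0.0097; q6 after -10
shift [-0.0029  0.0023  0.081 ] 2 rows of [-0.0014  0.0012  0.0405]
[-0.17  0.53  0.74  1.78  0.   -0.16]
[703, -118, 149] [260. 208.]
[683, -118, 149] [260. 182.]
[723, -118, 149] [260. 233.]
[703, -104, 149] [279. 208.]
[703, -132, 149] [241. 208.]
[637, -117, 70] [260. 115.]
[769, -117, 70] [261. 246.]
100 #......................................................................
108 #............................+++++++++++++++...........................
116 ..........................++++++++++++++...............................
124 ..........................++....##########.............................
132 ............................+..+##########.............................
140 ...........................#+++##+#++##+++++++.........................
148 ...............................++++#+++#++.............................
156 ...............................++##++#+###........................
[... 1433 characters left out ...]
.......+########
316 #######+#...............................+######+++.............+#######
324 ########................................+###++++++..............+######
332 #########.................................##+++++..............+#######
340 ##########....................................................+########
348 ###########.....##############++........++##############+....+#########
356 ############++#############################################+###########
364 #######################################################################
372 #######################################################################
380 #######################################################################
```

The crown lies within a few mm of the prediction. I'll step down until the fingers catch it.

```bash
python3 -m pendant '[[[-0.002,0.002,0.04,0],[0,0,0.038,0],[0,0,0,0],[0,0,0,0]]]' |grep -E "ee_pos|force"
python3 -m pendant '[[[0,0,0,0],[0,0,0,0],[0,0,0,0],[0,0,0,0],[0,0,0,0],[0,0,0,0],[0,0,0,0],[0,0,0,0]]]' 0.25 30 |tail -5
```

```text
ee_pos: [700.4, -116.7, 156.9]
wrist_force: [-0.1, -0.4, 0.1]
grasp_force: 0.0
ee_pos: [701.0, -117.7, 154.7]
eef_rot: [0.003, 1.0, 0.0, -0.0]
wrist_force: [0.6, -0.3, 0.7]
grip_width: 0.25
grasp_force: 0.0
```

```bash
python3 -m pendant '[[[0,0,0,0],[0,0,0,0],[0,0,0,0],[0,0,0,0],[0,0,0,0],[0,0,0.01,0],[0,0,0.005,0],[0,0,0,0],[0,0,0,0]]]' 0.75 |grep -E "ee_pos|force"
python3 -m pendant '[[[0,0,0,0],[0,0,0,0],[0,0,0,0],[0,0,0,0],[0,0,0,0],[0,0,0,0],[0,0,0,0],[0,0,0,0]]]' 0.25 30 |tail -5
```

```text
ee_pos: [700.8, -117.6, 139.4]
wrist_force: [0.5, 0.2, -0.3]
grasp_force: 0.0
ee_pos: [701.2, -117.8, 140.3]
eef_rot: [0.003, 1.0, -0.0, 0.0]
wrist_force: [-0.2, -2.0, 4.9]
grip_width: 0.302
grasp_force: 30.0
```

```bash
python3 -m pendant '[[[0,0,0,0],[0,0,0,0],[0,0,0,0],[0,0,0,0],[0,0,0.006,0],[0,0,0,0],[0,0,0,0]]]' 0.6 |grep -E "ee_pos|force"
python3 -m pendant '[[[0,0,0,0],[0,0,0,0],[0,0,0,0],[0,0,0,0],[0,0,0,0],[0,0,0,0],[0,0,0,0]]]' 0.15 50 |tail -5
python3 -m pendant '[[[0,0,-0.02,0],[0,0,-0.025,0],[0,0,0,0],[0,0,0,0],[0,0,0,0]]]' |tail -5
python3 - <<'E'
from h import *
go([480,-110,335],180)
E
```

```text
ee_pos: [700.8, -117.6, 133.3]
wrist_force: [0.6, 0.5, 0.2]
grasp_force: 0.0
ee_pos: [701.2, -117.8, 134.2]
eef_rot: [0.003, 1.0, -0.0, 0.0]
wrist_force: [0.5, -1.6, 4.3]
grip_width: 0.305
grasp_force: 50.0
ee_pos: [700.5, -117.5, 176.6]
eef_rot: [0.003, 1.0, 0.0, -0.001]
wrist_force: [-0.6, 0.3, -3.0]
grip_width: 0.305
grasp_force: 49.8
turn -0.4deg: 1 rows of -0.0081; q6 after -10
shift [ 0.2205  0.0075 -0.1584] 6 rows of [ 0.0367  0.0012 -0.0264]
```

```bash
python3 -m pendant '[[[0.037,0,-0.026,0],[0.037,0,-0.026,0],[0.037,0,-0.026,0],[0.037,0,-0.026,0],[0.037,0,-0.026,0],[0.036,0.005,-0.028,0],[0,0,0,-0.176],[0,0,0,-0.176],[0,0,0,-0.176],[0,0,0,-0.176],[0,0,0,-0.176],[0,0,0,-0.176]]]' |tail -6
python3 - <<'E'
from h import *
go([400,-296.3,335],227.4)
E
```

```text
time_s: 44.9
ee_pos: [479.8, -111.1, 335.4]
eef_rot: [-0.403, 0.915, 0.001, -0.001]
wrist_force: [0.1, -0.4, -2.4]
grip_width: 0.304
grasp_force: 50.1
turn 0.1deg: 1 rows of 0.0017; q6 after -60
shift [ 0.1903 -0.0666  0.0004] 5 rows of [ 0.0381 -0.0133  0.0001]
```

```bash
python3 -m pendant '[[[0.038,-0.0135,0,0],[0.038,-0.0135,0,0],[0.038,-0.0135,0,0],[0.038,-0.0135,0,0],[0.038,-0.0125,0,0],[0,0,0,0],[0,0,0,0],[0,0,0,0]]]' |tail -6
python3 - <<'E'
from h import *
go([400,-296.3,170],227.4)
E
```

```text
time_s: 45.7
ee_pos: [399.7, -295.2, 336.1]
eef_rot: [-0.4, 0.916, 0.001, -0.0]
wrist_force: [-0.3, 0.2, -2.8]
grip_width: 0.308
grasp_force: 50.2
turn -0.2deg: 1 rows of -0.0052; q6 after -84
shift [ 0.0006 -0.0009  0.1661] 4 rows of [ 0.0001 -0.0002  0.0415]
```

```bash
python3 -m pendant '[[[0.001,-0.001,0.03,0],[0,0,0.03,0],[0,0,0,0],[0,0,0,0]]]' |grep -E "ee_pos|force"
python3 -m pendant '[[[0,0,0.03,0],[0,0,0.03,0],[0,0,0.025,0],[0,0,0.018,0],[0,0,0,0],[0,0,0,0]]]' |grep -E "ee_pos|force"
```

```text
ee_pos: [399.8, -296.2, 277.3]
wrist_force: [-0.5, -1.2, -1.5]
grasp_force: 50.3
ee_pos: [400.3, -297.3, 175.8]
wrist_force: [-0.3, -0.5, -2.8]
grasp_force: 50.3
```

```bash
python3 -m pendant '[[[0,0,0.008,0],[0,0,0,0],[0,0,0,0]]]' |grep -E "ee_pos|force"; python3 -m pendant '[[[0,0,0.004,0],[0,0,0,0],[0,0,0,0]]]' |grep -E "ee_pos|force"
```

```text
ee_pos: [399.8, -297.3, 166.3]
wrist_force: [-0.6, 0.5, -2.4]
grasp_force: 50.3
ee_pos: [399.6, -297.1, 161.7]
wrist_force: [0.6, 0.0, -2.9]
grasp_force: 50.3
```

```bash
python3 -m pendant '[[[0,0,0.004,0],[0,0,0,0],[0,0,0,0]]]' |grep -E "ee_pos|force"; python3 -m pendant '[[[0,0,0.003,0],[0,0,0,0],[0,0,0,0]]]' |grep -E "ee_pos|force"; python3 - <<'E'
from h import *
im=r.grab_frame("scene"); cv2.imwrite("pics/s9.png",cv2.resize(im[150:,60:300,::-1],(600,585),interpolation=cv2.INTER_CUBIC))
E
```

```text
ee_pos: [399.5, -297.1, 157.7]
wrist_force: [-0.3, -0.9, -2.2]
grasp_force: 50.3
ee_pos: [399.6, -297.1, 154.7]
wrist_force: [0.0, 0.9, -2.8]
grasp_force: 50.3
```

View pics/s9.png

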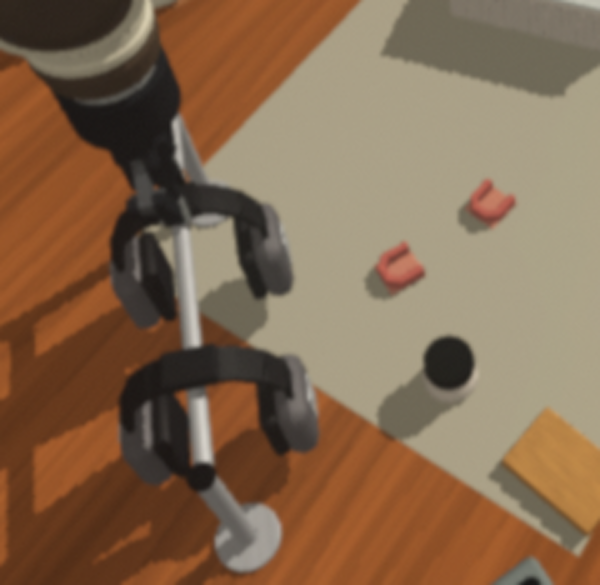

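The pair straddles the bar, crown over it, clear of the hanging pair. I'll lower it to contact.

```bash
for i in 1 ; do python3 -m pendant '[[[0,0,0.0015,0],[0,0,0,0],[0,0,0,0]]]' |grep -E "ee_pos|wrist_force"; done; python3 -m pendant '[[[0,0,0.0015,0],[0,0,0,0],[0,0,0,0]]]' |grep -E "ee_pos|wrist_force"
```

```text
ee_pos: [399.8, -297.2, 153.9]
wrist_force: [-1.1, 0.8, 2.8]
ee_pos: [399.8, -297.3, 153.7]
wrist_force: [-3.5, 2.8, 14.5]
```

```bash
python3 -m pendant '[[[0,0,-0.0015,0],[0,0,0,0],[0,0,0,0],[0,0,0,0],[0,0,0,0],[0,0,0,0],[0,0,-0.01,0],[0,0,-0.02,0],[0,0,-0.04,0],[0,0,-0.045,0],[0,0,-0.045,0],[0,0,0,0]]]' 0.6 |tail -6
python3 - <<'E'
from h import *
go([330,60,330])
E
```

```text
time_s: 49.75
ee_pos: [400.4, -297.8, 320.2]
eef_rot: [-0.4, 0.917, -0.004, 0.002]
wrist_force: [0.6, -1.0, -0.2]
grip_width: 0.597
grasp_force: 0.0
shift [-0.2144  0.2949 -0.0098] 8 rows of [-0.0268  0.0369 -0.0012]
```

```bash
python3 -m pendant '[[[-0.027,0.037,0,0],[-0.027,0.037,0,0],[-0.027,0.037,0,0],[-0.027,0.037,0,0],[-0.027,0.037,0,0],[-0.027,0.037,0,0],[-0.027,0.037,0,0],[0,0,0,0],[0,0,0,0],[0,0,0,0],[0,0,0,0],[0,0,0,0]]]' |tail -6
python3 - <<'E'
from h import *
a=r.grab_frame("scene"); old=cv2.imread("pics/s9.png"); new=cv2.resize(a[150:,60:300,::-1],(600,585),interpolation=cv2.INTER_CUBIC)
for n,(x,y,w,h) in dict(ourcupR=(225,195,75,110),ourcupL=(105,235,75,95),hung=(115,345,210,140),jar=(415,330,70,70),card=(500,405,100,130)).items():
    T=old[y:y+h,x:x+w]; S=new[max(0,y-30):y+h+30,max(0,x-30):x+w+30]; m=cv2.matchTemplate(S,T,cv2.TM_CCOEFF_NORMED); _,v,_,l=cv2.minMaxLoc(m); print(n,round(v,3),l[0]-min(30,x),l[1]-min(30,y))
# lid: near-edge top/bottom profile in top view, across box x at several y, shut lid at z=69
g=r.grab_frame("top"); np.save("top3.npy",g); ct=r.camera_info("top")
B=lambda x,y,z:[440+.97*x-.242*y,272+.242*x+.97*y,z]
for y in(-120,-60,120):
    print(y,[int(g[tuple(pix(ct,B(x,y,69)).round().astype(int)[::-1])].mean()) for x in range(-120,-80,3)],[int(g[tuple(pix(ct,B(x,y,69)).round().astype(int)[::-1])].mean()) for x in range(85,125,3)])
E
```

```text
time_s: 50.95
ee_pos: [338.5, 16.5, 313.2]
eef_rot: [-0.399, 0.917, 0.0, -0.0]
wrist_force: [-0.2, -0.1, 1.2]
grip_width: 0.603
grasp_force: 0.0
ourcupR 0.998 1 0
ourcupL 0.982 1 0
hung 1.0 0 0
jar 1.0 0 0
card 1.0 0 0
-120 [72, 103, 125, 128, 127, 126, 125, 183, 186, 204, 209, 209, 209, 209] [199, 196, 197, 208, 221, 188, 174, 176, 176, 176, 176, 176, 177, 175]
-60 [124, 125, 124, 124, 124, 123, 122, 187, 191, 206, 209, 208, 207, 208] [200, 197, 198, 214, 219, 182, 176, 177, 176, 175, 176, 176, 176, 176]
120 [101, 104, 109, 110, 110, 105, 117, 157, 182, 203, 202, 201, 202, 201] [196, 195, 201, 215, 181, 125, 111, 114, 114, 115, 117, 119, 115, 114]
```

The defenders stay put on the bar, and the lid's near edge images at −99 mm, as it should when shut. Handing in.

```bash
python3 -c "
from rig import r
print(r.sign_off())"
```

```text
the job is handed in; nothing more can be done
None
```

I handed the job in: the upper cast, tray and large bite rim (the only case pieces out) are in the box, its lid looks shut in the last image, and the ear defenders hang on the rail beside the other pair; the hand-in returned no verdict.

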